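# Dock the glue-up timer, wind it to its stop and set its mark

## Task

Pick up the loose clockwork timer by its narrow grip, set it down fully home in the metal holder on the bench without dropping it, and let go. Then take it by the dial on its top: wind the dial clockwise until you feel the end stop, and after that turn it back so that the pointer stands at the long mark in the middle of the scale. Leave the timer seated in the holder and do not disturb the clamp, wood block, tape roll, glue bottle or nail box standing around.

Things in the scene. Friction and masses are not known exactly. Their poses are not given: they have to be found in the camera images.
- timer: Loose clockwork timer, 0.35 kg, grey, hammer-shaped from above: a square head 96 x 96 mm and a narrow grip 48 mm wide that runs along its own -x to 133 mm from the origin; both 40 mm high. Origin: on the underside, at the head's centre, under the dial's axis; z up. Most of the weight is in the grip.
- timer_grip (a point): Point in the middle of the timer's narrow grip, 90 mm from the dial's axis and 24 mm above the underside; take it here from above, fingers closing along the timer's y (48 mm wide).
- dial (a joint): Turn of the dial against its scale, rad, growing clockwise seen from above: 0 at the first mark, 2.5 at the long middle mark, 5.0 at the last. The clockwise end stop lies somewhat past the last mark, is not marked and must be felt. Friction is about 0.1 N m; the dial stays where it is left. Several grasps are needed to turn it far.
- dial_grip (a point): Point on the dial's axis, 66 mm above the timer's underside. The dial is a ribbed black upright knob, 44 mm across, to be taken at any angle; its top is 77 mm above the timer's underside; below it a flat skirt, 54 mm across, reaches up to 47 mm. A white pointer line lies on skirt and knob top. At joint value 0 the point's axes are parallel to the timer's.
- long_mark (a point): Outer end of the long, thick middle mark on the black scale plate on the head's top, 45 mm from the dial's axis along the timer's +x (straight away from the grip), 40 mm above the underside. The scale has 11 white marks, 0.5 rad apart, five on either side of this one.
- holder: Fixed holder of bare metal (its place and yaw vary). A square pocket, 104 x 104 mm inside (4 mm play a side), for the timer's head; walls 5 mm thick, up to 26 mm above the bench. The wall on its own -x side has a gap 60 mm wide, through which the grip sticks out over a flat tongue. Origin: under the pocket's centre, at bench height; the seated timer's x axis is parallel to the holder's.
- holder_seat (a point): Centre of the pocket's floor, 4 mm above the bench; the timer's origin lies here when it is seated.
- clamp_a: Bystander: grey spring clamp with orange jaws, 166 x 95 x 19 mm, lying on the bench; origin under its centre.
- block: Bystander: pine block 69 x 146 x 36 mm; origin under its centre.
- tape: Bystander: roll of masking tape, 100 mm across, 25 mm high; origin under its centre.
- glue: Bystander: standing glue bottle, 36 x 50 x 169 mm; origin under its centre.
- nails: Bystander: grey carton of nails, 77 x 107 x 74 mm; origin under its centre.

How it is judged:
On the way, in this order (a step that is already met when the one before it is completed fails the run):
1. the timer sits home in the holder and has been let go (x of timer in the frame of holder_seat between -0.008 and 0.008 m and y of timer in the frame of holder_seat between -0.008 and 0.008 m and z of timer in the frame of holder_seat between -0.004 and 0.004 m and angle between timer's own z axis and vertical below 0.06 rad and angle between the x axis of timer and the x axis of holder, either way round below 0.15 rad and contact force between the fingers and timer below 0.3 N), for 0.2 s.
2. the dial is wound clockwise against its end stop, with the timer seated (x of timer in the frame of holder_seat between -0.008 and 0.008 m and y of timer in the frame of holder_seat between -0.008 and 0.008 m and z of timer in the frame of holder_seat between -0.004 and 0.004 m and angle between timer's own z axis and vertical below 0.06 rad and angle between the x axis of timer and the x axis of holder, either way round below 0.15 rad and value of joint dial above 5.23 rad), for 0.1 s.
At the end, for the whole second after the job is handed in: The timer is seated flat in the holder (origin within 8 mm sideways and 4 mm in height of holder_seat, x axes within 0.15 rad, upright within 0.06 rad), released and at rest, and the dial points at the long middle mark: joint value 2.5 within 0.12 rad (all of step 1 and value of joint dial between 2.38 and 2.62 rad and linear speed of timer below 0.02 m/s); the robot touches nothing.
It fails at once if the clamp, wood block, tape roll, glue bottle or nail box is moved by more than 25 mm (distance of any of clamp_a, block, tape, glue, nails from where it was at the start of the episode above 0.025 m).
It fails at once if the timer is dropped: more than 25 mm above the holder's floor with no finger touching it (z of timer in the frame of holder_seat above 0.025 m and contact force between the fingers and timer below 0.05 N).
It also fails if it takes over 72 s, if anything falls off the work surface, if the arm or the gripper's body presses on something with over 40 N, if the wrist force passes 120 N, or if a joint passes its speed limit or range.

## Robot

A 6-joint arm with a two-finger parallel gripper is mounted at the origin on the work surface; the furniture and walls round the work are solid. World frame = base frame: x ahead of the robot, y to its left, z up, the work surface at z = 0. Lengths are in m, angles in rad, forces in N, time in s.
With the tool pointing down it reaches from about 0.25 to 0.8 m from the base axis. Payload 3.9 kg.
Tool frame: the origin (TCP) lies where the fingers leave the gripper's body, on its centre line; the fingertips stand 73 mm ahead of it and the grasp point (between the pads) lies 54 mm ahead of it; z points along the fingers, y is the line along which they close (so a half turn about z gives the same grasp; the last joint's range is limited). The gripper opens to 85 mm and grips with 20 to 120 N. Pads are 22 mm wide; open, the fingers measure 114 mm over their backs; the gripper's body (76 mm by 85 mm) begins 54 mm behind the grasp point. The pads swing forward as they close: fully open they stand 13 mm farther back than shut.
Start: joints at [1.215, 0.26, -0.138, 1.173, 0, 1.571], TCP at [0.183, 0.492, 0.304] pointing down, gripper open.
Joint ranges: [-2.78, 2.78], [-0.83, 1.72], [-1.28, 1.37], [-1.9, 2.12], [-1.57, 1.48], [-3.14, 3.14]. Speed limits (rad/s): [2.57, 2.57, 3.14, 3.14, 3.14, 3.14].

## Interface

Orientations are given as a 3x3 rotation matrix whose columns are the frame's x, y, z axes.
In Python, from rig import arm gives the robot as it stands.
- The arm moves only by the tool move_arm, never from a script. Its argument "deltas" is a list of rows, each a list of 7 numbers: the shift along the tool's x, y, z in m, then the turn, a rotation vector about the tool's x, y, z in degrees, then the finger opening in m, from 0 to 0.0854. A call has 1 to 20 rows; each row is the pose to reach, as a shift and turn from the pose commanded when the call began, along the tool's axes at that moment; what a row does not reach only later rows make up. A row lasts 1/12 s, in which the tool goes at most 41.7 mm and 7.16 degrees, less where a joint would pass 70% of its speed; a pose out of reach is approached as far as the arm can. A call with a gripper value outside its range is refused whole. The fingers move at their own pace and stop on an object; "force" is the grip in N (left out, the last holds). Time passes only in rows, so rows that repeat a pose let the fingers close. It gives the time, the measured TCP pose, the force, the opening and the grip force at its end, in the units of the state.
- arm.observe(): the state, without advancing time (a new reading comes with each control period).
- arm.grab_frame(name): name is "scene" or "top" or "wrist"; returns the picture (480x640x3 uint8, blue, green, red); there is no depth.
- arm.camera_params(name): a dict with "fx", "fy", "cx", "cy" (pixels), "extrinsics" (4x4, takes a point from camera to world coordinates). Camera axes: x right, y up, looking along -z (the intrinsics and any distortion apply to the point x, -y, -z); pixel columns grow to the right and rows downward; lengths in m; the calibration is good to about 2 mm. A picture is of the moment at which its call begins: read the wrist's pose just before it. camera_params takes no time and is no camera call; for the wrist camera it gives the pose at the moment of the call.
- arm.hand_in(): hands the job in; it is judged then, once.
The state is a dict: "time_s": time; "joint_positions": joint angles; "joint_velocities": joint speeds; "tau": joint torques, N m; "tcp_pos": TCP position; "tcp_rot": TCP orientation; "contact_force": force on the tool from outside, world axes, zero at the start; "wrist_torque": the same for the moment, N m; "finger_gap": finger opening in m; "gripper_force": force on a finger pad.
Only numpy, scipy, OpenCV 4.12 (cv2) and the standard library are available. Lean on these libraries where they do the work, as an engineer would, in place of code of your own. Each camera call takes 0.05 s, during which the arm holds its last target. There are 200 camera calls.

## Working session

There is one attempt and no reset: what is moved stays moved. The work goes in short steps, Python scripts to look and compute and a tool call to move; the robot and the scene stay as the last step left them, time stands still between calls to the robot, and variables do not carry over. Pictures are saved under pics/ and viewed, at most 10 in all, crops included, and the job is handed in when it is done.

Besides the shell and the picture viewer there is one more tool, called after "Emit:" as name(argument=value, ...), one argument or row to a line, values as JSON. move_arm: Moves the arm, as the interface text tells. Its arguments: {"type":"object","properties":{"deltas":{"type":"array"},"force":{"type":"number"}},"required":["deltas"]}

```bash
ls; mkdir -p pics; python3 - <<'E'
from rig import arm
import cv2,numpy as np
s=arm.observe();print({k:np.round(v,3).tolist() for k,v in s.items()})
for n in("scene","top"):
    im=arm.grab_frame(n);cv2.imwrite(f"pics/{n}0.png",im);p=arm.camera_params(n);print(n,{k:np.round(v,4).tolist() for k,v in p.items()})
p=arm.camera_params("wrist");print({k:np.round(v,4).tolist() for k,v in p.items()})
E
```

```text
pics
{'time_s': 0.0, 'joint_positions': [1.215, 0.261, -0.139, 1.173, 0.0, 1.571], 'joint_velocities': [-0.001, -0.0, -0.0, 0.001, -0.001, 0.001], 'tau': [0.0, -40.568, 25.392, 0.019, 0.0, 0.0], 'tcp_pos': [0.183, 0.492, 0.303], 'tcp_rot': [[-0.937, 0.348, -0.001], [0.348, 0.937, -0.002], [0.0, -0.002, -1.0]], 'contact_force': [0.355, 0.263, 0.458], 'wrist_torque': [-0.049, 0.017, 0.026], 'gripper_force': 0.0, 'finger_gap': 0.085}
scene {'fx': 532.9601, 'fy': 532.9601, 'cx': 325.1918, 'cy': 235.0505, 'extrinsics': [[0.5789, 0.6361, -0.5101, -0.0287], [-0.8154, 0.4473, -0.3675, -0.4931], [-0.0056, 0.6287, 0.7776, 0.927], [0.0, 0.0, 0.0, 1.0]]}
top {'fx': 594.401, 'fy': 594.401, 'cx': 317.3591, 'cy': 234.5899, 'extrinsics': [[0.0481, 0.9685, -0.2442, 0.2013], [-0.9988, 0.0462, -0.0134, -0.122], [-0.0017, 0.2446, 0.9696, 1.5404], [0.0, 0.0, 0.0, 1.0]]}
{'fx': 362.6141, 'fy': 362.6141, 'cx': 313.3158, 'cy': 234.6275, 'extrinsics': [[0.348, -0.8972, -0.272, 0.1123], [0.9375, 0.3322, 0.1039, 0.5184], [-0.0029, -0.2911, 0.9567, 0.3737], [0.0, 0.0, 0.0, 1.0]]}
```

View pics/top0.png

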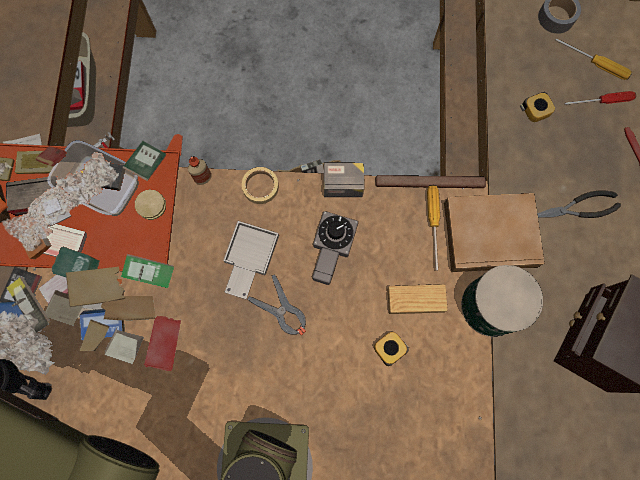

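View pics/scene0.png

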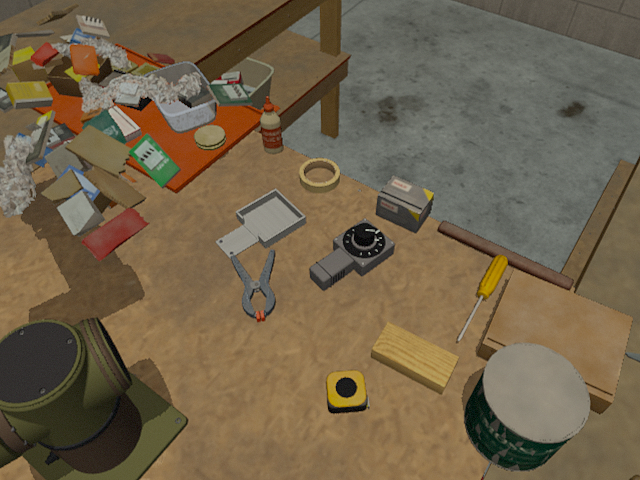

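The top view shows the timer with its dial near (335,231) and grip end near (323,272). The holder pocket centre is near (252,247), with its tongue running down to (238,290). A clamp handle tip lies close to the tongue at (252,300). In the scene view the dial is at (366,232), the grip end at (325,273), and the pocket centre near (270,218).

```bash
cat >h.py <<'E'
from rig import arm
import numpy as np,cv2
def ray(p,uv):
    E=np.array(p["extrinsics"]);d=E[:3,:3]@[(uv[0]-p["cx"])/p["fx"],-(uv[1]-p["cy"])/p["fy"],-1.]
    return E[:3,3],d/np.linalg.norm(d)
def plane(p,uv,z):
    o,d=ray(p,uv);return o+d*(z-o[2])/d[2]
def tri(*pr):
    A=np.zeros((3,3));b=np.zeros(3);R=[ray(*q) for q in pr]
    for o,d in R:
        M=np.eye(3)-np.outer(d,d);A+=M;b+=M@o
    x=np.linalg.solve(A,b);return x,max(np.linalg.norm(np.cross(x-o,d)) for o,d in R)
def proj(p,X):
    E=np.array(p["extrinsics"]);c=E[:3,:3].T@(np.asarray(X)-E[:3,3]);return np.array([p["cx"]-p["fx"]*c[0]/c[2],p["cy"]+p["fy"]*c[1]/c[2]])
E
python3 - <<'E'
from h import *
t=arm.camera_params("top");s=arm.camera_params("scene")
np.set_printoptions(precision=3,suppress=True)
for n,a,b in[("dial",(338,229),(366,231)),("gripend top",(324,279),(325,281)),("hold far-left rim",(235,222),(272,191)),("hold far-right",(278,234),(305,217)),("hold near-right",(269,275),(263,241)),("tongue end",(238,298),(225,257))]:
    print(n,tri((t,a),(s,b)),plane(t,a,.03))
for n,a in[("clamp",(252,300)),("clamp2",(274,277)),("clamp3",(300,330)),("tongueL",(226,290)),("tongueR",(246,298)),("nails",(344,180)),("tape",(260,184)),("glue",(199,175))]:print(n,plane(t,a,.01))
E
```

```text
dial (array([ 0.587, -0.153,  0.075]), np.float64(0.00019024432039154533)) [ 0.6   -0.154  0.03 ]
gripend top (array([ 0.472, -0.126,  0.007]), np.float64(0.003748643213311032)) [ 0.465 -0.124  0.03 ]
hold far-left rim (array([0.61 , 0.121, 0.01 ]), np.float64(0.0007264685325812983)) [0.606 0.117 0.03 ]
hold far-right (array([0.581, 0.002, 0.022]), np.float64(0.0005868280577110068)) [0.578 0.002 0.03 ]
hold near-right (array([0.463, 0.019, 0.047]), np.float64(0.0034056274972655855)) [0.469 0.018 0.03 ]
tongue end (array([ 0.413,  0.1  , -0.019]), np.float64(0.0008706565863739186)) [0.405 0.093 0.03 ]
clamp [0.405 0.06  0.01 ]
clamp2 [0.467 0.007 0.01 ]
clamp3 [ 0.334 -0.069  0.01 ]
tongueL [0.427 0.129 0.01 ]
tongueR [0.409 0.075 0.01 ]
nails [ 0.743 -0.166  0.01 ]
tape [0.721 0.062 0.01 ]
glue [0.739 0.229 0.01 ]
```

Emit:
move_arm(
  deltas=[
    [-0.5, -0.44, 0, 0, 0, -7.4, 0.085],
    [-0.5, -0.44, 0, 0, 0, -7.4, 0.085],
    [-0.5, -0.44, 0, 0, 0, -7.4, 0.085],
    [-0.5, -0.44, 0, 0, 0, -7.4, 0.085],
    [-0.5, -0.44, 0, 0, 0, -7.4, 0.085],
    [-0.5, -0.44, 0, 0, 0, -7.4, 0.085],
    [-0.5, -0.44, 0, 0, 0, -7.4, 0.085],
    [-0.5, -0.44, 0, 0, 0, -7.4, 0.085],
    [-0.5, -0.44, 0, 0, 0, -7.4, 0.085],
    [-0.5, -0.44, 0, 0, 0, -7.4, 0.085],
    [-0.5, -0.44, 0, 0, 0, -7.4, 0.085],
    [-0.5, -0.44, 0, 0, 0, -7.4, 0.085],
    [-0.5, -0.44, 0, 0, 0, -7.4, 0.085],
    [-0.5, -0.44, 0, 0, 0, -7.4, 0.085],
    [-0.5, -0.44, 0, 0, 0, -7.4, 0.085],
    [-0.5, -0.44, 0, 0, 0, -7.4, 0.085],
    [-0.5, -0.44, 0, 0, 0, -7.4, 0.085],
    [-0.5, -0.44, 0, 0, 0, -7.4, 0.085],
    [-0.5, -0.44, 0, 0, 0, -7.4, 0.085],
  ],
)

```text
time_s: 1.68
tcp_pos: [0.4977, -0.0945, 0.3033]
tcp_rot: [[-0.974, 0.226, -0.002], [0.226, 0.974, 0.001], [0.002, 0.0, -1.0]]
contact_force: [0.2, 0.3, -0.2]
finger_gap: 0.085
gripper_force: 0.0
```

```bash
python3 - <<'E'
from h import *
import json
s=arm.observe();p=arm.camera_params("wrist");im=arm.grab_frame("wrist");cv2.imwrite("pics/w1.png",im)
json.dump({k:np.array(v).tolist() for k,v in p.items()},open("w1.json","w"))
print(s["time_s"],np.round(s["tcp_pos"],3),np.round(s["tcp_rot"],3).tolist(),np.round(s["joint_positions"],2))
E
```

```text
1.6833 [ 0.498 -0.094  0.303] [[-0.974, 0.226, -0.002], [0.226, 0.974, 0.001], [0.002, 0.0, -1.0]] [-0.19  0.23 -0.18  1.16  0.    0.04]
```

View pics/w1.png

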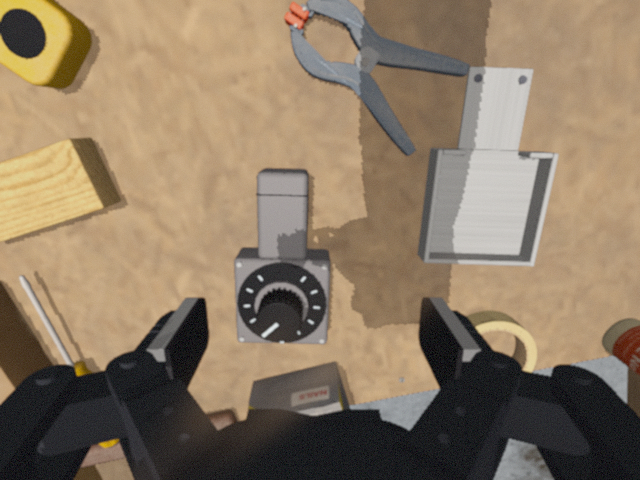

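The wrist view shows the timer head with corners at (236,250), (330,250), (328,343) and (237,343). The grip's top edges are at columns 259 and 308, and its end is near row 170. The holder rim runs from (430,150) to (557,153) and (421,264) to (535,265), with one clamp handle tip at (468,70) right beside the tongue's end. I'll enlarge it for precise corners.

```bash
python3 - <<'E'
import cv2,numpy as np
im=cv2.imread("pics/w1.png")
f=lambda x0,x1,y0,y1:cv2.resize(im[y0:y1,x0:x1],None,fx=2.6,fy=2.6,interpolation=cv2.INTER_CUBIC)
a=f(410,570,55,275);b=f(225,345,140,360);cv2.imwrite("pics/c1.png",np.hstack([a,b]));print(a.shape,b.shape)
E
```

```text
(572, 416, 3) (572, 312, 3)
```

View pics/c1.png

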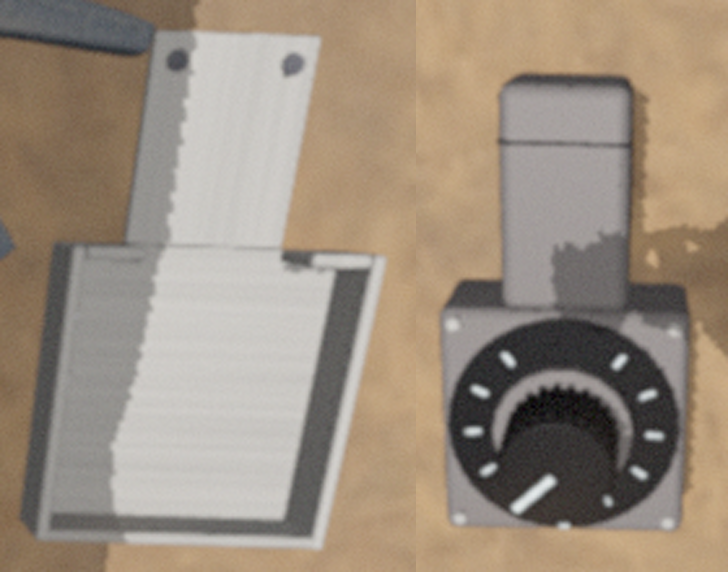

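The crop shows the rim's outer corners clearly at NL (72,247), NR (385,256), FR (322,549) and FL (40,540). The timer's head top runs from (444,310) and (688,317) to (448,527) and (683,530). The pointer lies lower left of the knob centre, which puts the dial at roughly 3.4 rad.

```bash
python3 - <<'E'
from h import *
import json
np.set_printoptions(precision=4,suppress=True)
w=json.load(open("w1.json"));t=arm.camera_params("top")
H=[(410+a/2.6,55+b/2.6) for a,b in[(72,247),(385,256),(322,549),(40,540)]]
T=[(225+(a-416)/2.6,140+b/2.6) for a,b in[(444,310),(688,314),(683,530),(448,527)]]
G=[(225+(a-416)/2.6,140+b/2.6) for a,b in[(502,140),(632,140),(504,300),(628,300)]]
for n,P,z in(("holder",H,.026),("timer",T,.04),("grip",G,.04)):
    Q=np.array([plane(w,p,z)[:2] for p in P]);print(n,Q.tolist())
    if n!="grip":
        c=Q.mean(0);x=(Q[2]+Q[3]-Q[0]-Q[1])/2;y=(Q[0]+Q[3]-Q[1]-Q[2])/2  # left in image = -y
        print("c",c,"sides",np.linalg.norm(x),np.linalg.norm(y),"yaw",np.degrees(np.arctan2(x[1],x[0])),np.degrees(np.arctan2(x[1],x[0])) )
        print("y yaw",np.degrees(np.arctan2(-y[1],-y[0]))-90)
K=(225+(563-416)/2.6,140+468/2.6)
print("knob",tri((w,K),(t,(338,229))),plane(w,K,.077))
# two-view heights of head/rim corners: top image pixels
for n,a,b in(("rimFL",H[3],(235,222)),("rimFR",H[2],(278,234)),("headFL",T[2],(357,219)),("rimNR",H[1],(269,275))):print(n,tri((w,a),(t,b)),a)
for P in[T[0],T[1],T[2],T[3]]:print(proj(t,plane(w,P,.04)))
for n,q,z in(("tip1",(468,70),.015),("tip2",(411,152),.015),("tongueend",(410+150/2.6,55+32/2.6),.004),("tongueend2",(410+320/2.6,55+37/2.6),.004)):print(n,plane(w,q,z))
E
```

```text
holder [[0.47241210099482195, 0.031184082099912386], [0.5010034063318132, 0.1408271178388104], [0.6109083814630374, 0.11254570905269677], [0.5820273469819295, 0.004363103904982277]]
c [0.5416 0.0722] sides 0.11316514539694851 0.11264000141138865 yaw -14.090846522562597 -14.090846522562597
y yaw -14.780407935897287
timer [[0.5301920691215292, -0.1798599754520802], [0.5525038663990017, -0.09037737032619036], [0.6437836164188082, -0.11231352349815521], [0.6209398768335815, -0.20513519081998904]]
c [ 0.5869 -0.1469] sides 0.09402518956805266 0.0939066960632367 yaw -14.540070225708192 -14.540070225708192
y yaw -13.911783346237655
grip [[0.4725442221917784, -0.14110844283447022], [0.4830168550684967, -0.09577148409101212], [0.5314182318532984, -0.1566939379196669], [0.5419218348328605, -0.11119371015263]]
knob (array([ 0.5945, -0.1515,  0.0562]), np.float64(0.0030649571358963646)) [ 0.5853 -0.1444  0.077 ]
rimFL (array([ 0.71  ,  0.1242, -0.2946]), np.float64(0.047923945544992276)) (425.38461538461536, 262.6923076923077)
rimFR (array([ 0.5142, -0.0068,  0.2332]), np.float64(0.015345203664353345)) (533.8461538461538, 266.1538461538462)
headFL (array([ 0.6283, -0.1565,  0.0546]), np.float64(0.04606715343506897)) (327.6923076923077, 343.8461538461538)
rimNR (array([ 0.4395, -0.0034,  0.256 ]), np.float64(0.010777623824421349)) (558.0769230769231, 153.46153846153845)
[346.8866 254.4136]
[312.698  244.3976]
[322.7657 211.0251]
[357.7826 221.0111]
tip1 [0.4094 0.0706 0.015 ]
tip2 [0.47   0.0092 0.015 ]
tongueend [0.4065 0.0751 0.004 ]
tongueend2 [0.422  0.1345 0.004 ]
```

Emit:
move_arm(
  deltas=[
    [-0.009, -0.029, 0.04, 0, 0, 1.3, 0.085],
    [-0.009, -0.029, 0.08, 0, 0, 1.3, 0.085],
    [-0.009, -0.029, 0.12, 0, 0, 1.3, 0.085],
    [-0.009, -0.029, 0.15, 0, 0, 1.3, 0.085],
    [-0.009, -0.029, 0.18, 0, 0, 1.3, 0.085],
    [-0.009, -0.029, 0.2, 0, 0, 1.3, 0.085],
    [-0.009, -0.029, 0.215, 0, 0, 1.3, 0.085],
    [-0.009, -0.029, 0.225, 0, 0, 1.3, 0.085],
    [-0.009, -0.029, 0.225, 0, 0, 1.3, 0.085],
    [-0.009, -0.029, 0.225, 0, 0, 1.3, 0.085],
  ],
)

```text
time_s: 2.57
tcp_pos: [0.5003, -0.1238, 0.0792]
tcp_rot: [[-0.969, 0.245, -0.001], [0.245, 0.969, 0.0], [0.001, 0.0, -1.0]]
contact_force: [1.0, -1.4, 0.8]
finger_gap: 0.085
gripper_force: 0.0
```

Emit:
move_arm(
  deltas=[
    [0, 0, 0, 0, 0, 0, 0.03],
    [0, 0, 0, 0, 0, 0, 0.03],
    [0, 0, 0, 0, 0, 0, 0.03],
    [0, 0, 0, 0, 0, 0, 0.03],
    [0, 0, 0, 0, 0, 0, 0.03],
    [0, 0, 0, 0, 0, 0, 0.03],
    [0, 0, 0, 0, 0, 0, 0.03],
    [0, 0, 0, 0, 0, 0, 0.03],
  ],
  force=80,
)

```text
time_s: 3.23
tcp_pos: [0.5016, -0.1252, 0.0804]
tcp_rot: [[-0.969, 0.247, 0.003], [0.247, 0.969, -0.001], [-0.003, -0.0, -1.0]]
contact_force: [-1.2, 0.2, 6.0]
finger_gap: 0.047
gripper_force: 83.5
```

Emit:
move_arm(
  deltas=[
    [0, 0, -0.015, 0, 0, 0, 0.03],
    [0, 0, -0.035, 0, 0, 0, 0.03],
    [0, 0, -0.055, 0, 0, 0, 0.03],
    [0.01, 0.02, -0.07, 0, 0, 0, 0.03],
    [0.02, 0.04, -0.07, 0, 0, 0, 0.03],
    [0.03, 0.06, -0.07, 0, 0, 0, 0.03],
    [0.04, 0.08, -0.07, 0, 0, 0, 0.03],
    [0.05, 0.1, -0.07, 0, 0, 0, 0.03],
    [0.06, 0.12, -0.07, 0, 0, 0, 0.03],
    [0.07, 0.14, -0.07, 0, 0, 0, 0.03],
    [0.08, 0.16, -0.07, 0, 0, 0, 0.03],
    [0.09, 0.18, -0.07, 0, 0, 0, 0.03],
    [0.095, 0.192, -0.07, 0, 0, 0, 0.03],
    [0.098, 0.201, -0.07, 0, 0, 0, 0.03],
    [0.098, 0.201, -0.07, 0, 0, 0, 0.03],
    [0.098, 0.201, -0.07, 0, 0, 0, 0.03],
  ],
)

```text
time_s: 4.57
tcp_pos: [0.4552, 0.0941, 0.1489]
tcp_rot: [[-0.969, 0.246, 0.0], [0.246, 0.969, -0.001], [-0.0, -0.001, -1.0]]
contact_force: [0.6, 0.1, -4.0]
finger_gap: 0.0467
gripper_force: 83.3
```

```bash
python3 - <<'E'
from h import *
import json
s=arm.observe();p=arm.camera_params("wrist");im=arm.grab_frame("wrist");cv2.imwrite("pics/w2.png",im)
json.dump({k:np.array(v).tolist() for k,v in p.items()},open("w2.json","w"))
t=arm.grab_frame("top");cv2.imwrite("pics/t2.png",t)
a=cv2.resize(im[100:420,140:500],None,fx=1.4,fy=1.4,interpolation=cv2.INTER_CUBIC)
b=cv2.resize(t[200:312,200:300],None,fx=2.9,fy=4,interpolation=cv2.INTER_CUBIC)
cv2.imwrite("pics/c2.png",np.hstack([a,b]));print(a.shape,b.shape)
print(s["time_s"],np.round(s["tcp_pos"],4),np.round(s["tcp_rot"],3).tolist(),s["finger_gap"],np.round(s["wrist_torque"],2),np.round(s["contact_force"],1))
E
```

```text
(448, 504, 3) (448, 290, 3)
4.5667 [0.4552 0.0941 0.1489] [[-0.969, 0.246, 0.0], [0.246, 0.969, -0.001], [-0.0, -0.001, -1.0]] 0.046715119567988565 [ 0.01  0.07 -0.04] [ 0.6  0.1 -4. ]
```

View pics/w2.png

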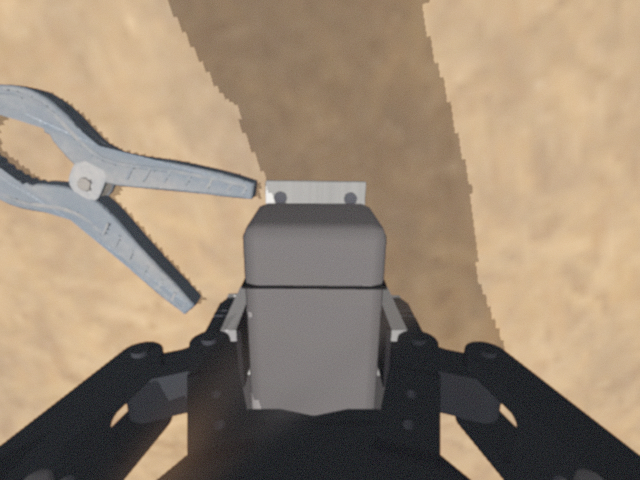

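The wrist view shows the timer level in the fingers, its grip centred at column 315 with the seam at row 287. The tongue's end spans (266,182) to (366,182), so the sideways alignment is good. Next I'll check the fore-aft offset.

```bash
python3 - <<'E'
from h import *
import json
np.set_printoptions(precision=4,suppress=True)
w=json.load(open("w2.json"))
X=np.array([.9686,-.2487]);Y=np.array([.2487,.9686]);H=np.array([.5416,.0722])
f=lambda q,o:(float((q-o)@X),float((q-o)@Y))
for q in((266,182),(366,182)):print("tongue in holder frame",f(plane(w,q,.004)[:2],H))
L=[plane(w,q,.1085)[:2] for q in((246,287),(385,287))];print("width",np.linalg.norm(L[0]-L[1]))
m=(L[0]+L[1])/2;seam=np.array([.4778,-.1184]);s0=f(seam,np.array([.5869,-.1469]));print("seam in timer",s0,"seam now in holder",f(m,H))
tcp=arm.observe()["tcp_pos"][:2];print("tcp in holder",f(tcp,H))
E
```

```text
tongue in holder frame (-0.13153027592707495, -0.028358981689661285)
tongue in holder frame (-0.13172379016840854, 0.031117053306743515)
width 0.04649518588838099
seam in timer (-0.11276220999999997, 0.00047193000000000343) seam now in holder (-0.11239745416140737, 0.0007571412833427664)
tcp in holder (-0.08893663197644566, -0.000873717007976173)
```

View pics/c2.png

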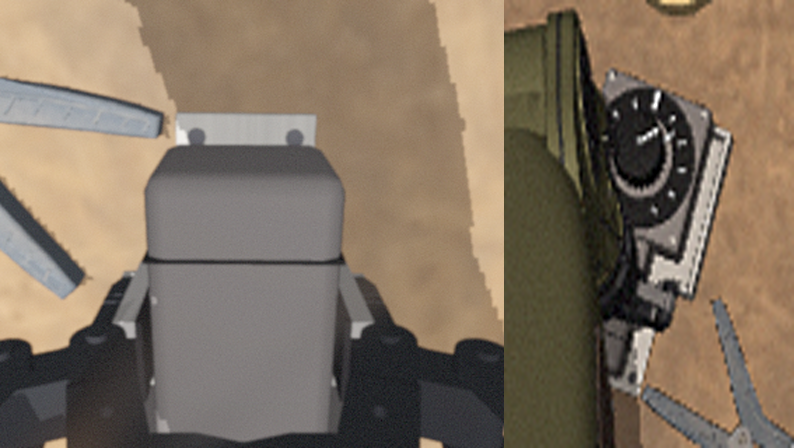

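The crop agrees: in the top view the head hovers over the pocket with the same yaw. Offsets are about 1 mm, so I'll lower it.

Emit:
move_arm(
  deltas=[
    [0, 0.0005, 0.012, 0, 0, 0, 0.03],
    [0, 0.0005, 0.024, 0, 0, 0, 0.03],
    [0, 0.0005, 0.034, 0, 0, 0, 0.03],
    [0, 0.0005, 0.042, 0, 0, 0, 0.03],
    [0, 0.0005, 0.048, 0, 0, 0, 0.03],
    [0, 0.0005, 0.053, 0, 0, 0, 0.03],
    [0, 0.0005, 0.057, 0, 0, 0, 0.03],
    [0, 0.0005, 0.06, 0, 0, 0, 0.03],
    [0, 0.0005, 0.062, 0, 0, 0, 0.03],
    [0, 0.0005, 0.064, 0, 0, 0, 0.03],
    [0, 0.0005, 0.065, 0, 0, 0, 0.03],
    [0, 0.0005, 0.065, 0, 0, 0, 0.03],
  ],
)

```text
time_s: 5.67
tcp_pos: [0.4554, 0.0948, 0.0844]
tcp_rot: [[-0.969, 0.247, 0.001], [0.247, 0.969, -0.0], [-0.001, 0.0, -1.0]]
contact_force: [-2.6, 0.5, 0.7]
finger_gap: 0.047
gripper_force: 83.5
```

Emit:
move_arm(
  deltas=[
    [0, 0, 0, 0, 0, 0, 0.06],
    [0, 0, 0, 0, 0, 0, 0.075],
    [0, 0, 0, 0, 0, 0, 0.085],
    [0, 0, 0, 0, 0, 0, 0.085],
    [0, 0, 0, 0, 0, 0, 0.085],
    [0, 0, 0, 0, 0, 0, 0.085],
    [0, 0, -0.02, 0, 0, 0, 0.085],
    [0, 0, -0.05, 0, 0, 0, 0.085],
    [0, 0, -0.09, 0, 0, 0, 0.085],
    [0, 0, -0.13, 0, 0, 0, 0.085],
    [0, 0, -0.17, 0, 0, 0, 0.085],
    [0, 0, -0.17, 0, 0, 0, 0.085],
    [0, 0, -0.17, 0, 0, 0, 0.085],
  ],
)

```text
time_s: 6.75
tcp_pos: [0.4571, 0.095, 0.2566]
tcp_rot: [[-0.969, 0.247, 0.006], [0.247, 0.969, 0.001], [-0.006, 0.003, -1.0]]
contact_force: [-0.4, -0.1, -0.9]
finger_gap: 0.0851
gripper_force: 0.0
```

```bash
python3 - <<'E'
from h import *
import json
s=arm.observe();p=arm.camera_params("wrist");im=arm.grab_frame("wrist");cv2.imwrite("pics/w3.png",im)
json.dump({k:np.array(v).tolist() for k,v in p.items()},open("w3.json","w"))
print(s["time_s"],np.round(s["tcp_pos"],4),np.round(s["tcp_rot"],3).tolist(),np.round(s["joint_positions"],2))
E
```

```text
6.75 [0.4571 0.095  0.2566] [[-0.969, 0.247, 0.006], [0.247, 0.969, 0.001], [-0.006, 0.003, -1.0]] [ 0.21  0.18 -0.37  1.01  0.    0.45]
```

View pics/w3.png

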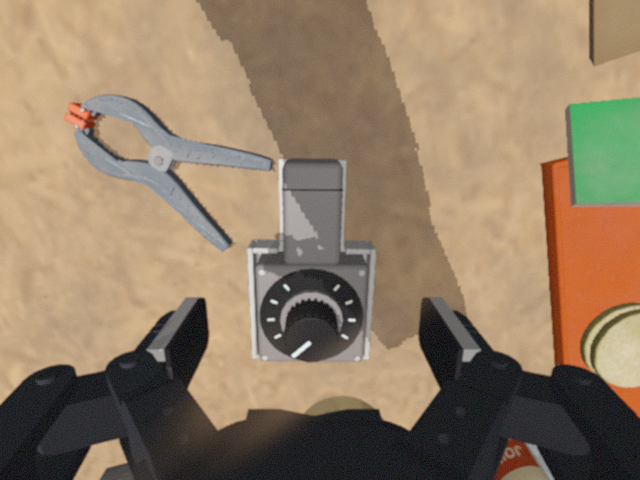

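The view shows the timer seated, with its head at (258–368, 262–360) inside the rim and the pointer at (290,357). The dial is still at roughly 3.4 rad.

```bash
python3 - <<'E'
from h import *
import json
w=json.load(open("w3.json"));X=np.array([.9686,-.2487]);Y=np.array([.2487,.9686])
Q=np.array([plane(w,q,.044)[:2] for q in((261,270),(365,270),(362,357),(265,357))]);c=Q.mean(0);print(c,[np.linalg.norm(Q[i]-Q[i-1]).round(4) for i in range(4)])
print("knob",plane(w,(312,338),.081))
d=c-arm.observe()["tcp_pos"][:2];R=np.array(arm.observe()["tcp_rot"]);print("tool delta",R.T@[d[0],d[1],0])
r=(c-[.5416,.0722]);print("vs holder",r@X,r@Y)
q=plane(w,(290,357),.081)[:2]-c;print("pointer",2.5-np.arctan2(q@Y,q@X))
E
```

```text
[0.54081194 0.07457414] [np.float64(0.0857), np.float64(0.0876), np.float64(0.0857), np.float64(0.0885)]
knob [0.53934664 0.07386103 0.081     ]
tool delta [-0.08747134  0.00144274  0.00017494]
vs holder -0.0013537606260816213 0.002103602132384008
pointer 3.3544801299657148
```

Emit:
move_arm(
  deltas=[
    [-0.04, 0.001, 0, 0, 0, 0, 0.085],
    [-0.08, 0.001, 0, 0, 0, 0, 0.085],
    [-0.087, 0.001, 0.02, 0, 0, 0, 0.085],
    [-0.087, 0.001, 0.05, 0, 0, 0, 0.085],
    [-0.087, 0.001, 0.08, 0, 0, 0, 0.085],
    [-0.087, 0.001, 0.1, 0, 0, 0, 0.085],
    [-0.087, 0.001, 0.115, 0, 0, 0, 0.085],
    [-0.087, 0.001, 0.125, 0, 0, 0, 0.085],
    [-0.087, 0.001, 0.127, 0, 0, 0, 0.085],
    [-0.087, 0.001, 0.127, 0, 0, 0, 0.085],
    [-0.087, 0.001, 0.127, 0, 0, 0, 0.085],
  ],
)

```text
time_s: 7.72
tcp_pos: [0.5401, 0.0742, 0.1271]
tcp_rot: [[-0.969, 0.247, 0.0], [0.247, 0.969, 0.0], [-0.0, 0.0, -1.0]]
contact_force: [0.3, 0.6, 0.1]
finger_gap: 0.0851
gripper_force: 0.0
```

Emit:
move_arm(
  deltas=[
    [0, 0, 0, 0, 0, 0, 0.03],
    [0, 0, 0, 0, 0, 0, 0.03],
    [0, 0, 0, 0, 0, 0, 0.03],
    [0, 0, 0, 0, 0, 0, 0.03],
    [0, 0, 0, 0, 0, 0, 0.03],
    [0, 0, 0, 0, 0, 0, 0.03],
    [0, 0, 0, 0, 0, 0, 0.03],
    [0, 0, 0, 0, 0, 0, 0.03],
  ],
  force=35,
)

```text
time_s: 8.38
tcp_pos: [0.5404, 0.0741, 0.128]
tcp_rot: [[-0.969, 0.247, 0.002], [0.247, 0.969, -0.0], [-0.002, 0.0, -1.0]]
contact_force: [0.0, 0.1, 5.2]
finger_gap: 0.0429
gripper_force: 35.2
```

```bash
cat >st.py <<'E'
from h import *
s=arm.observe();R=np.array(s["tcp_rot"]);print(round(s["time_s"],2),np.round(s["tcp_pos"],4),"yaw",np.degrees(np.arctan2(R[1,0],R[0,0])).round(2),"j",np.round(s["joint_positions"],3)[[0,4,5]],"gap",round(s["finger_gap"],4),round(s["gripper_force"],1),"T",np.round(s["wrist_torque"],3),"F",np.round(s["contact_force"],1),"tau6",np.round(s["tau"][5],3))
E
python3 st.py
```

```text
8.38 [0.5404 0.0741 0.128 ] yaw 165.71 j [ 0.136 -0.     0.386] gap 0.0429 35.2 T [-0.207  0.239  0.072] F [0.  0.1 5.2] tau6 0.036
```

Emit:
move_arm(
  deltas=[
    [0, 0, -0.001, 0, 0, 3, 0.03],
    [0, 0, -0.001, 0, 0, 8, 0.03],
    [0, 0, -0.001, 0, 0, 14, 0.03],
    [0, 0, -0.001, 0, 0, 20, 0.03],
    [0, 0, -0.001, 0, 0, 26, 0.03],
    [0, 0, -0.001, 0, 0, 32, 0.03],
    [0, 0, -0.001, 0, 0, 38, 0.03],
    [0, 0, -0.001, 0, 0, 44, 0.03],
    [0, 0, -0.001, 0, 0, 50, 0.03],
    [0, 0, -0.001, 0, 0, 56, 0.03],
    [0, 0, -0.001, 0, 0, 62, 0.03],
    [0, 0, -0.001, 0, 0, 68, 0.03],
    [0, 0, -0.001, 0, 0, 74, 0.03],
    [0, 0, -0.001, 0, 0, 80, 0.03],
    [0, 0, -0.001, 0, 0, 86, 0.03],
    [0, 0, -0.001, 0, 0, 91, 0.03],
    [0, 0, -0.001, 0, 0, 95, 0.03],
    [0, 0, -0.001, 0, 0, 95, 0.03],
  ],
)

```text
time_s: 9.88
tcp_pos: [0.5407, 0.0742, 0.1281]
tcp_rot: [[0.332, 0.943, 0.002], [0.943, -0.332, 0.0], [0.001, 0.002, -1.0]]
contact_force: [1.8, 0.9, -0.6]
finger_gap: 0.0431
gripper_force: 35.7
```

```bash
python3 st.py
```

```text
9.88 [0.5407 0.0742 0.1281] yaw 70.64 j [0.136 0.    2.045] gap 0.0431 35.7 T [ 0.133 -0.331 -0.02 ] F [ 1.8  0.9 -0.6] tau6 0.394
```

Emit:
move_arm(
  deltas=[
    [0, 0, 0, 0, 0, 3, 0.03],
    [0, 0, 0, 0, 0, 6, 0.03],
    [0, 0, 0, 0, 0, 9, 0.03],
    [0, 0, 0, 0, 0, 12, 0.03],
    [0, 0, 0, 0, 0, 12, 0.03],
    [0, 0, 0, 0, 0, 12, 0.03],
  ],
)

```text
time_s: 10.38
tcp_pos: [0.5408, 0.0744, 0.1282]
tcp_rot: [[0.517, 0.856, 0.002], [0.856, -0.517, 0.001], [0.002, 0.001, -1.0]]
contact_force: [3.0, 0.2, -0.3]
finger_gap: 0.0431
gripper_force: 35.8
```

```bash
python3 st.py
```

```text
10.38 [0.5408 0.0744 0.1282] yaw 58.85 j [0.137 0.    2.251] gap 0.0431 35.8 T [-0.005 -0.583 -0.094] F [ 3.   0.2 -0.3] tau6 0.021
```

Emit:
move_arm(
  deltas=[
    [0, 0, 0, 0, 0, 3, 0.03],
    [0, 0, 0, 0, 0, 6, 0.03],
    [0, 0, 0, 0, 0, 6, 0.03],
    [0, 0, 0, 0, 0, 6, 0.03],
  ],
)

```text
time_s: 10.72
tcp_pos: [0.5407, 0.0745, 0.1283]
tcp_rot: [[0.604, 0.797, 0.002], [0.797, -0.604, 0.001], [0.002, 0.001, -1.0]]
contact_force: [4.3, 1.4, 1.0]
finger_gap: 0.0428
gripper_force: 35.8
```

```bash
python3 st.py
```

```text
10.72 [0.5407 0.0745 0.1283] yaw 52.86 j [1.370e-01 1.000e-03 2.356e+00] gap 0.0428 35.8 T [ 0.19  -0.71   0.018] F [4.3 1.4 1. ] tau6 0.004
```

Emit:
move_arm(
  deltas=[
    [0, 0, 0, 0, 0, 3, 0.03],
    [0, 0, 0, 0, 0, 6, 0.03],
    [0, 0, 0, 0, 0, 6, 0.03],
    [0, 0, 0, 0, 0, 6, 0.03],
  ],
)

```text
time_s: 11.05
tcp_pos: [0.5417, 0.0729, 0.1284]
tcp_rot: [[0.683, 0.73, 0.004], [0.73, -0.683, -0.004], [-0.0, 0.006, -1.0]]
contact_force: [6.0, -5.5, -0.8]
finger_gap: 0.0428
gripper_force: 36.0
```

```bash
python3 st.py
```

```text
11.05 [0.5417 0.0729 0.1284] yaw 46.88 j [ 0.136 -0.004  2.459] gap 0.0428 36.0 T [-0.957 -1.125  0.53 ] F [ 6.  -5.5 -0.8] tau6 0.581
```

Emit:
move_arm(
  deltas=[
    [0, 0, 0, 0, 0, 3, 0.03],
    [0, 0, 0, 0, 0, 6, 0.03],
    [0, 0, 0, 0, 0, 6, 0.03],
    [0, 0, 0, 0, 0, 6, 0.03],
  ],
)

```text
time_s: 11.38
tcp_pos: [0.5435, 0.0739, 0.1291]
tcp_rot: [[0.756, 0.655, 0.008], [0.655, -0.756, -0.001], [0.005, 0.006, -1.0]]
contact_force: [8.4, -2.0, -1.4]
finger_gap: 0.0432
gripper_force: 36.1
```

```bash
python3 st.py
```

```text
11.38 [0.5435 0.0739 0.1291] yaw 40.92 j [ 1.360e-01 -2.000e-03  2.564e+00] gap 0.0432 36.1 T [-0.384 -1.666  0.646] F [ 8.4 -2.  -1.4] tau6 0.686
```

The yaw torque jumped from about 0.05 to 0.6 N m near 5.4 rad, so that's the end stop. Now I'll turn the dial back.

Emit:
move_arm(
  deltas=[
    [0, 0, 0, 0, 0, -4, 0.03],
    [0, 0, 0, 0, 0, -10, 0.03],
    [0, 0, 0, 0, 0, -16, 0.03],
    [0, 0, 0, 0, 0, -22, 0.03],
    [0, 0, 0, 0, 0, -28, 0.03],
    [0, 0, 0, 0, 0, -34, 0.03],
    [0, 0, 0, 0, 0, -40, 0.03],
    [0, 0, 0, 0, 0, -46, 0.03],
    [0, 0, 0, 0, 0, -52, 0.03],
    [0, 0, 0, 0, 0, -58, 0.03],
    [0, 0, 0, 0, 0, -64, 0.03],
    [0, 0, 0, 0, 0, -70, 0.03],
    [0, 0, 0, 0, 0, -76, 0.03],
    [0, 0, 0, 0, 0, -82, 0.03],
    [0, 0, 0, 0, 0, -86, 0.03],
    [0, 0, 0, 0, 0, -86, 0.03],
  ],
)

```text
time_s: 12.72
tcp_pos: [0.5383, 0.0744, 0.1281]
tcp_rot: [[-0.601, 0.8, -0.003], [0.8, 0.601, 0.001], [0.002, -0.002, -1.0]]
contact_force: [-2.4, 0.4, 6.3]
finger_gap: 0.0429
gripper_force: 36.7
```

```bash
python3 st.py
```

```text
12.72 [0.5383 0.0744 0.1281] yaw 126.91 j [1.370e-01 1.000e-03 1.063e+00] gap 0.0429 36.7 T [0.241 0.545 0.071] F [-2.4  0.4  6.3] tau6 -0.425
```

Emit:
move_arm(
  deltas=[
    [0, 0, 0, 0, 0, -4, 0.03],
    [0, 0, 0, 0, 0, -10, 0.03],
    [0, 0, 0, 0, 0, -16, 0.03],
    [0, 0, 0, 0, 0, -22, 0.03],
    [0, 0, 0, 0, 0, -28, 0.03],
    [0, 0, 0, 0, 0, -34, 0.03],
    [0, 0, 0, 0, 0, -40, 0.03],
    [0, 0, 0, 0, 0, -46, 0.03],
    [0, 0, 0, 0, 0, -52, 0.03],
    [0, 0, 0, 0, 0, -58, 0.03],
    [0, 0, 0, 0, 0, -64, 0.03],
    [0, 0, 0, 0, 0, -70, 0.03],
    [0, 0, 0, 0, 0, -76, 0.03],
    [0, 0, 0, 0, 0, -81, 0.03],
    [0, 0, 0, 0, 0, -84, 0.03],
    [0, 0, 0, 0, 0, -84, 0.03],
  ],
)

```text
time_s: 14.05
tcp_pos: [0.5392, 0.0734, 0.128]
tcp_rot: [[-0.86, -0.511, -0.001], [-0.511, 0.86, -0.002], [0.002, -0.001, -1.0]]
contact_force: [-1.8, -2.8, 4.7]
finger_gap: 0.0429
gripper_force: 36.6
```

```bash
python3 st.py
```

```text
14.05 [0.5392 0.0734 0.128 ] yaw -149.28 j [ 0.136 -0.002 -0.4  ] gap 0.0429 36.6 T [-0.656  0.163  0.133] F [-1.8 -2.8  4.7] tau6 -0.273
```

Emit:
move_arm(
  deltas=[
    [0, 0, 0, 0, 0, 0, 0.06],
    [0, 0, 0, 0, 0, 0, 0.085],
    [0, 0, 0, 0, 0, 0, 0.085],
    [0, 0, 0, 0, 0, 0, 0.085],
    [0, 0, 0, 0, 0, 0, 0.085],
    [0, 0, -0.02, 0, 0, 0, 0.085],
    [0, 0, -0.05, 0, 0, 6, 0.085],
    [0, 0, -0.09, 0, 0, 12, 0.085],
    [0.02, 0.02, -0.13, 0, 0, 18, 0.085],
    [0.04, 0.04, -0.13, 0, 0, 24, 0.085],
    [0.061, 0.062, -0.13, 0, 0, 30, 0.085],
    [0.061, 0.062, -0.13, 0, 0, 36, 0.085],
    [0.061, 0.062, -0.13, 0, 0, 41, 0.085],
    [0.061, 0.062, -0.13, 0, 0, 45, 0.085],
    [0.061, 0.062, -0.13, 0, 0, 45, 0.085],
    [0.061, 0.062, -0.13, 0, 0, 45, 0.085],
  ],
)

```text
time_s: 15.38
tcp_pos: [0.4556, 0.0964, 0.2579]
tcp_rot: [[-0.97, 0.245, -0.0], [0.245, 0.97, 0.0], [0.0, 0.0, -1.0]]
contact_force: [-0.2, 0.1, -0.1]
finger_gap: 0.0849
gripper_force: 0.0
```

```bash
python3 st.py; python3 - <<'E'
from h import *
import json
p=arm.camera_params("wrist");im=arm.grab_frame("wrist");cv2.imwrite("pics/w4.png",im)
json.dump({k:np.array(v).tolist() for k,v in p.items()},open("w4.json","w"))
cv2.imwrite("pics/c4.png",cv2.resize(im[225:375,230:400],None,fx=4,fy=4,interpolation=cv2.INTER_CUBIC))
E
```

```text
15.38 [0.4556 0.0964 0.2579] yaw 165.82 j [0.208 0.    0.456] gap 0.0849 0.0 T [-0.024  0.008 -0.018] F [-0.2  0.1 -0.1] tau6 0.068
```

View pics/c4.png

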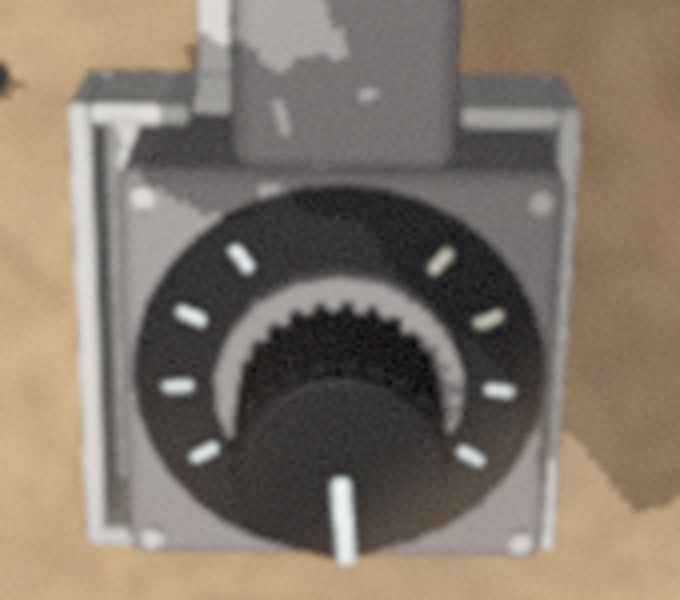

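The crop shows the timer seated, close to the holder's right-hand side. The pointer runs from (340,480) to (346,562), nearly along the timer's +x. Screws are at (143,198), (540,203), (520,543) and (152,540).

```bash
python3 - <<'E'
from h import *
import json
w=json.load(open("w4.json"));X=np.array([.9686,-.2487]);Y=np.array([.2487,.9686])
f=lambda q,z:plane(w,(230+q[0]/4,225+q[1]/4),z)[:2]
S=[f(q,.044) for q in((143,198),(540,203),(520,543),(152,540))];c=np.mean(S,0);x=S[2]+S[3]-S[0]-S[1];y=S[1]+S[2]-S[0]-S[3]
yx=np.arctan2(x[1],x[0]);yy=np.arctan2(y[1],y[0])-np.pi/2
r=c-[.5416,.0722];print("offset in holder",r@X,r@Y,"yaw",np.degrees([yx,yy]))
R=[f(q,.030-.004) for q in((72,108),(580,112),(550,546),(92,543))];hc=np.mean(R,0)
hx=R[2]+R[3]-R[0]-R[1];hy=R[1]+R[2]-R[0]-R[3];print("holder now",hc,np.degrees([np.arctan2(hx[1],hx[0]),np.arctan2(hy[1],hy[0])-np.pi/2]),"sides",np.linalg.norm(hx)/2,np.linalg.norm(hy)/2,"timer rel",(c-hc)@X,(c-hc)@Y)
a,b=f((340,480),.081),f((346,562),.081);ang=np.arctan2(*(b-a)[::-1]);ang2=np.arctan2(*(b-c)[::-1])
yaw=(yx+yy)/2;print("pointer",np.degrees(ang),np.degrees(ang2),"dial",2.5+yaw-ang,2.5+yaw-ang2,"len",np.linalg.norm(b-a),"tip r",np.linalg.norm(b-c))
E
```

```text
offset in holder 0.00017778837846877204 0.0038690164880236483 yaw [-14.93014961 -14.79331373]
holder now [0.54189292 0.0724986 ] [-14.87220545 -14.59111254] sides 0.11243944533372241 0.1120544519155834 timer rel -3.167088331071718e-05 0.003506942983690184
pointer -10.453206407350692 -10.216887457998736 dial 2.42305671901669 2.4189321752656445 len 0.01896051109376871 tip r 0.020200621415491827
```

The dial reads about 2.42, low side of the window, so I'll correct it by about +4.5° while pressing lightly to keep the body still.

Emit:
move_arm(
  deltas=[
    [-0.04, 0.001, 0, 0, 0, 0, 0.085],
    [-0.08, 0.001, 0, 0, 0, 0, 0.085],
    [-0.0895, 0.0015, 0.02, 0, 0, 0, 0.085],
    [-0.0895, 0.0015, 0.05, 0, 0, 0, 0.085],
    [-0.0895, 0.0015, 0.08, 0, 0, 0, 0.085],
    [-0.0895, 0.0015, 0.1, 0, 0, 0, 0.085],
    [-0.0895, 0.0015, 0.115, 0, 0, 0, 0.085],
    [-0.0895, 0.0015, 0.125, 0, 0, 0, 0.085],
    [-0.0895, 0.0015, 0.13, 0, 0, 0, 0.085],
    [-0.0895, 0.0015, 0.13, 0, 0, 0, 0.085],
    [-0.0895, 0.0015, 0.13, 0, 0, 0, 0.085],
    [-0.0895, 0.0015, 0.13, 0, 0, 0, 0.03],
    [-0.0895, 0.0015, 0.13, 0, 0, 0, 0.03],
    [-0.0895, 0.0015, 0.13, 0, 0, 0, 0.03],
    [-0.0895, 0.0015, 0.13, 0, 0, 0, 0.03],
    [-0.0895, 0.0015, 0.13, 0, 0, 0, 0.03],
    [-0.0895, 0.0015, 0.13, 0, 0, 0, 0.03],
    [-0.0895, 0.0015, 0.13, 0, 0, 0, 0.03],
    [-0.0895, 0.0015, 0.13, 0, 0, 0, 0.03],
  ],
)

```text
time_s: 17.02
tcp_pos: [0.5434, 0.0754, 0.129]
tcp_rot: [[-0.969, 0.247, 0.002], [0.247, 0.969, -0.001], [-0.002, -0.0, -1.0]]
contact_force: [-0.9, -1.8, 5.7]
finger_gap: 0.0427
gripper_force: 35.2
```

```bash
python3 st.py
```

```text
17.02 [0.5434 0.0754 0.129 ] yaw 165.71 j [ 0.138 -0.001  0.388] gap 0.0427 35.2 T [-0.324  0.203  0.035] F [-0.9 -1.8  5.7] tau6 0.066
```

Emit:
move_arm(
  deltas=[
    [0, 0, 0.001, 0, 0, 0, 0.03],
    [0, 0, 0.002, 0, 0, 1, 0.03],
    [0, 0, 0.002, 0, 0, 2, 0.03],
    [0, 0, 0.002, 0, 0, 3, 0.03],
    [0, 0, 0.002, 0, 0, 4.5, 0.03],
    [0, 0, 0.002, 0, 0, 4.5, 0.03],
    [0, 0, 0.002, 0, 0, 4.5, 0.03],
  ],
)

```text
time_s: 17.6
tcp_pos: [0.5433, 0.0753, 0.1288]
tcp_rot: [[-0.947, 0.323, 0.003], [0.323, 0.947, -0.001], [-0.003, 0.0, -1.0]]
contact_force: [-5.8, -1.6, 18.3]
finger_gap: 0.0429
gripper_force: 36.5
```

Emit:
move_arm(
  deltas=[
    [0, 0, 0, 0, 0, 0, 0.06],
    [0, 0, 0, 0, 0, 0, 0.085],
    [0, 0, 0, 0, 0, 0, 0.085],
    [0, 0, 0, 0, 0, 0, 0.085],
    [0, 0, 0, 0, 0, 0, 0.085],
    [0, 0, -0.02, 0, 0, 0, 0.085],
    [0, 0, -0.05, 0, 0, 0, 0.085],
    [0, 0, -0.09, 0, 0, 0, 0.085],
    [0.02, 0, -0.132, 0, 0, -4.5, 0.085],
    [0.06, 0, -0.132, 0, 0, -4.5, 0.085],
    [0.088, 0, -0.132, 0, 0, -4.5, 0.085],
    [0.088, 0, -0.132, 0, 0, -4.5, 0.085],
    [0.088, 0, -0.132, 0, 0, -4.5, 0.085],
    [0.088, 0, -0.132, 0, 0, -4.5, 0.085],
  ],
)

```text
time_s: 18.77
tcp_pos: [0.46, 0.1041, 0.2579]
tcp_rot: [[-0.969, 0.246, 0.001], [0.246, 0.969, -0.0], [-0.001, 0.0, -1.0]]
contact_force: [-0.3, -0.1, 0.5]
finger_gap: 0.0849
gripper_force: 0.0
```

```bash
python3 st.py; python3 - <<'E'
from h import *
import json
p=arm.camera_params("wrist");im=arm.grab_frame("wrist");cv2.imwrite("pics/w5.png",im)
json.dump({k:np.array(v).tolist() for k,v in p.items()},open("w5.json","w"))
cv2.imwrite("pics/c5.png",cv2.resize(im[225:375,230:400],None,fx=4,fy=4,interpolation=cv2.INTER_CUBIC))
E
```

```text
18.77 [0.46   0.1041 0.2579] yaw 165.74 j [ 0.223 -0.     0.472] gap 0.0849 0.0 T [-0.018 -0.042  0.011] F [-0.3 -0.1  0.5] tau6 0.001
```

View pics/c5.png

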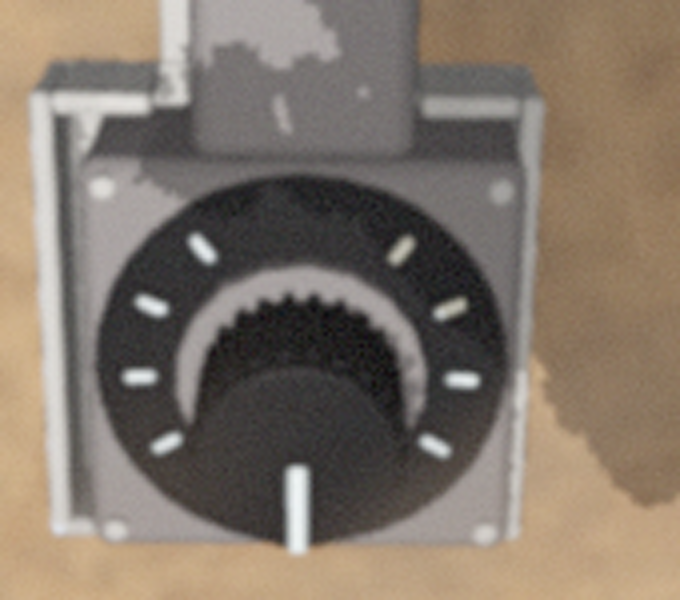

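The pointer now runs straight along the timer's +x, from (297,467) to (297,552). Screws are at (101,188), (502,192), (484,534) and (117,530).

```bash
python3 - <<'E'
from h import *
import json
w=json.load(open("w5.json"));X=np.array([.9686,-.2487]);Y=np.array([.2487,.9686])
f=lambda q,z:plane(w,(230+q[0]/4,225+q[1]/4),z)[:2]
S=[f(q,.044) for q in((101,188),(502,192),(484,534),(117,530))];c=np.mean(S,0);x=S[2]+S[3]-S[0]-S[1];y=S[1]+S[2]-S[0]-S[3]
yx=np.arctan2(x[1],x[0]);yy=np.arctan2(y[1],y[0])-np.pi/2
r=c-[.5416,.0722];print("off",r@X,r@Y,np.degrees([yx,yy]))
a,b=f((296.5,467),.081),f((297.5,552),.081);yaw=(yx+yy)/2
print([2.5+yaw-np.arctan2(*(b-q)[::-1]) for q in(a,c)])
# height check: spacing of screws (88 mm apart expected)
print([np.linalg.norm(S[i]-S[i-1]).round(4) for i in range(4)])
E
```

```text
off 0.00025105388015638045 0.004050181932539165 [-14.76843397 -14.89034769]
[np.float64(2.4870128611875315), np.float64(2.4907829184306505)]
[np.float64(0.0844), np.float64(0.0849), np.float64(0.0846), np.float64(0.0839)]
```

```bash
python3 -c "
from rig import arm
print(arm.hand_in())"
```

```text
the job is handed in; nothing more can be done
None
```

I seated and released the timer in the holder, wound the dial to the felt end stop (about 5.4 rad), then turned it back to about 2.49 rad by the wrist camera. I handed the job in at about 19 s; no verdict was returned.

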